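# Check a cart's brake lever against its stop

## Task

Check the brake lever (the long one) of the laboratory cart's push bar: without gripping it, push it in towards the bar with the outside of your fingers until it comes up against its stop, let it spring right back out, then press it in to the stop a second time and finish while still holding it pressed there, so that I can measure the gap left to the bar. Press firmly but do not force it, and keep off the bar, the short lever and the loose things.

Things in the scene. Friction and masses are not known exactly. Their poses are not given: they have to be found in the camera images.
- cart_bar: Fixed bench stand with a cart's push bar on one 32 x 26 mm post. Origin: foot of the post, on the table. The bar (24 mm steel, rubber grips 31 mm thick) runs level along the stand's y, from y = -198 (free end, on the robot's right) to +140 mm, centre line at z = 220 mm; base plate x -55 to 25, y +-65, 10 mm thick. Both levers lie on its -x side, facing the robot, and are pressed towards +x.
- brake_unit: Black clamp of the long lever, fixed on the bar at y = -65 to -35 mm of the stand. Origin on the bar's centre line, mid-clamp (26 mm along y, 38 mm thick); axes as the stand's. The lever pivots (upright axis) at x = -32, y = 0, z = 0 mm and reaches to -y: at rest slanting 0.42 rad off the bar, ball at x = -91, y = -132 mm; at its stop parallel to the bar, its back 11 mm short of the rubber grip.
- brake_lever (a joint): Long aluminium lever's angle in rad: 0 at rest (sprung out), 0.42 at its stop by the bar. Blade 10 mm thick, 16 mm tall (z = 212 to 228 mm over the table), 145 mm from pivot to centre of the 19 mm ball on its end. It springs back; pressed 100 mm from the pivot it needs about 2.5 N to start and 7.5 N at the stop.
- brake_tip (a point): Centre of the ball on the long lever's end, 145 mm from the pivot; moves with the lever. Mind the room's fixed post at the robot's left front (x = 0.31, y = 0.17 m): its level beam, z = 0.31 to 0.34 m, runs from there back past the robot's left side to x = -0.19, y = 0.34 m. A wide-shouldered arm must not swing left into it, but can reach the lever with its tool leaning over to the right.
- short_unit: Black clamp of the short lever, on the bar at y = +115 mm of the stand, beyond the post; the same make, origin and axes as the brake clamp's. Its lever is only 75 mm from pivot to ball. Not to be used.
- short_lever (a joint): Short lever's angle in rad: 0 at rest, 0.42 fully pressed; stays at 0.
- media_bottle: Bystander, loose: glass bottle with screw cap, 56 mm wide, 101 mm tall, standing before the stand on the robot's side; origin at the centre of its underside.
- bench_timer: Bystander, loose: flat bench timer, 58 x 72 x 19 mm, lying before the stand; origin at the centre of its underside.
- slide_box: Bystander, loose: small carton, 40 x 64 x 28 mm, lying left of the stand's base; origin at the centre of its underside.

How it is judged:
By the outcome, as a careful person would: the job done as asked, in the order asked, and still so for the second after the job is handed in, while the arm keeps its last pose, push and grip.
It also fails if it takes over 42 s, if anything falls off the work surface, if the arm or the gripper's body presses on something with over 40 N, if the wrist force passes 120 N, or if a joint passes its speed limit or range.

## Robot

A 7-joint arm with a two-finger parallel gripper is mounted at the origin on the work surface; the furniture and walls round the work are solid. World frame = base frame: x ahead of the robot, y to its left, z up, the work surface at z = 0. Lengths are in m, angles in rad, forces in N, time in s.
With the tool pointing down it reaches from about 0.425 to 0.875 m from the base axis. Payload 8.4 kg.
Tool frame: the origin (TCP) lies on the centre line of the jaws, within the pads' length; the fingertips stand 22 mm ahead of it and the grasp point (between the pads) lies 3 mm ahead of it; z points along the fingers, y is the direction in which the jaws open and shut (so a half turn about z gives the same grasp; the last joint's range is limited). The gripper opens to 87 mm and grips with 3 to 60 N. Pads are 19 mm wide; open, the fingers measure 117 mm over their backs; the gripper's body (75 mm by 190 mm) begins 51 mm behind the grasp point.
Start: joints at [1.005, 0.333, 0.04, 1.465, -0.013, 1.343, -0.059], TCP at [0.292, -0.58, 0.214] pointing down, gripper open.
Joint ranges: [-2.58, 2.58], [-0.38, 2.09], [-1.3, 1.39], [0.25, 2.4], [-1.5, 4.64], [0.08, 2.09], [-2.65, 2.65]. Speed limits (rad/s): [2.22, 2.22, 2.79, 2.79, 3.14, 3.14, 3.14].

## Interface

Orientations are given as a rotation vector (axis times angle).
In Python, from workcell import env gives the robot as it stands.
- The arm moves only by the tool drive_tool, never from a script. Its argument "commands" is a list that holds one entry, the list of rows, each a list of 4 numbers: the shift along the tool's x, y, z in mm, then the turn about the tool's z in rad. In form: [[[tx, ty, tz, spin], ...]]. A call has 1 to 20 rows; each row is the pose to reach, as a shift and turn from the pose commanded when the call began, along the tool's axes at that moment; what a row does not reach only later rows make up. A row lasts 1/10 s, in which the tool goes at most 50 mm and 8.59 degrees, less where a joint would pass 70% of its speed; a pose out of reach is approached as far as the arm can. A call with a gripper value outside its range is refused whole. "fingers" is the finger opening in mm, from 0 to 87, set as the call begins (left out, the last holds). The fingers move at their own pace and stop on an object; the grip force is fixed at half the most. Time passes only in rows, so rows that repeat a pose let the fingers close. It gives the time, the measured TCP pose, the force and the opening at its end, in the units of the state.
- env.sense(): the state, without advancing time (a new reading comes with each control period).
- env.read_camera(name): name is "scene" or "side" or "wrist"; returns the picture (420x560x3 uint8, red, green, blue); there is no depth.
- env.camera_params(name): a dict with "fx", "fy", "cx", "cy" (pixels), "rvec" (rotation vector, rad) and "tvec" (3), from world to camera coordinates, as OpenCV has them. Camera axes: x right, y down, z forward; pixel columns grow to the right and rows downward; lengths in m; the calibration is good to about 2 mm. A picture is of the moment at which its call begins: read the wrist's pose just before it. camera_params takes no time and is no camera call; for the wrist camera it gives the pose at the moment of the call.
- env.close_job(): hands the job in, once; it reports no verdict.
Trained networks look in the newest picture that a camera, given by its name, has taken for a name from the list of things; names that differ only in an ending like _2 or _b are one class to them, and where a whole thing is asked for, a point or a joint stands for the part that bears it (a point fixed in the world has none). Each returns a list of dicts, best first, with "confidence" (0 to 1); they miss things now and then, are a little off and sometimes report something else, mostly with a low value. They report only what shows in the picture. A call takes as long as a camera call.
- env.silhouettes(thing, camera): "pixels" (420x560 bool, what is visible of it).
- env.spot_point(thing, camera): "point" ([x, y, z] in m, in the coordinates of the camera as it stood for that picture, good to about 4 mm: a listed point, or the origin of a listed thing).
The state is a dict: "clock": time; "joint_positions": joint angles; "joint_vel": joint speeds; "effort": joint torques, N m; "ee_pos": TCP position; "orientation": TCP orientation; "wrist_force": force on the tool from outside, world axes, zero at the start; "torque": the same for the moment, N m; "opening": finger opening in m.
Only numpy, scipy, OpenCV 4.12 (cv2) and the standard library are available. Lean on these libraries where they do the work, as an engineer would, in place of code of your own. Each camera call takes 0.05 s, during which the arm holds its last target. There are 200 camera calls.

## Working session

There is one attempt and no reset: what is moved stays moved. The work goes in short steps, Python scripts to look and compute and a tool call to move; the robot and the scene stay as the last step left them, time stands still between calls to the robot, and variables do not carry over. Pictures are saved under pics/ and viewed, on a budget of 10 in all, crops included, one or two more only if the job needs it, and the job is handed in when it is done.

Besides the shell and the picture viewer there is one more tool, called after "Emit:" as a command line: name --argument value ..., lists and objects as JSON in quotes. drive_tool: Moves the arm, as the interface text tells. Its arguments: {"type":"object","properties":{"commands":{"type":"array"},"fingers":{"type":"number"}},"required":["commands"]}

```bash
ls; mkdir -p pics
cat > h.py <<'E'
import numpy as np,cv2
from workcell import env
from scipy.spatial.transform import Rotation as R
def cam(n):
    p=env.camera_params(n); return p,R.from_rotvec(p['rvec']).as_matrix(),np.array(p['tvec'])
def world(pt,n):
    p,r,t=cam(n); return r.T@(np.array(pt)-t)
def proj(X,n):
    p,r,t=cam(n); c=r@np.array(X)+t; return p['fx']*c[0]/c[2]+p['cx'],p['fy']*c[1]/c[2]+p['cy']
def save(im,f): cv2.imwrite('pics/'+f,im[:,:,::-1])
E
python3 - <<'E'
from h import *
s=env.sense(); print({k:np.round(v,3) for k,v in s.items()})
for n in ('scene','side'):
    im=env.read_camera(n); save(im,n+'1.png'); p,r,t=cam(n); print(n,'campos',-r.T@t)
    for o in ('cart_bar','brake_unit','brake_tip','short_unit','media_bottle','bench_timer','slide_box'):
        for d in env.spot_point(o,n)[:2]: print(o,round(d['confidence'],2),np.round(world(d['point'],n),4))
print(R.from_rotvec(s['orientation']).as_matrix().round(3))
E
```

```text
pics
{'clock': np.float64(0.0), 'joint_positions': array([ 1.005,  0.334,  0.04 ,  1.466, -0.013,  1.343, -0.059]), 'joint_vel': array([-0.001,  0.001, -0.   , -0.   ,  0.002, -0.001,  0.002]), 'effort': array([-1.0000e-03, -6.5636e+01,  1.3350e+00, -4.0381e+01, -6.0000e-02,
        4.5000e-02,  0.0000e+00]), 'ee_pos': array([ 0.292, -0.58 ,  0.213]), 'orientation': array([-3.055e+00, -7.260e-01,  1.000e-03]), 'wrist_force': array([ 0.063, -0.162, -0.127]), 'torque': array([-0.077, -0.035, -0.063]), 'opening': np.float64(0.087)}
scene campos [0.25454201 0.26529635 0.77249976]
brake_unit 0.6 [ 0.4915 -0.3372  0.2148]
brake_tip 0.8 [ 0.325  -0.3694  0.2217]
short_unit 0.92 [ 0.6165 -0.2215  0.2159]
media_bottle 0.85 [ 0.486  -0.1627 -0.003 ]
bench_timer 0.57 [ 4.086e-01 -2.540e-01 -3.000e-04]
side campos [ 0.5549016  -0.95040744  0.68662133]
cart_bar 0.86 [ 5.315e-01 -3.008e-01  1.000e-04]
brake_unit 0.9 [ 0.4911 -0.339   0.2197]
brake_unit 0.63 [ 0.6121 -0.2224  0.222 ]
brake_tip 0.81 [ 0.335  -0.3662  0.2166]
short_unit 0.65 [ 0.6112 -0.2233  0.2203]
media_bottle 0.8 [ 0.4801 -0.1601  0.0016]
bench_timer 0.68 [ 0.41   -0.2521 -0.0007]
slide_box 0.84 [ 0.6473 -0.2265  0.0046]
[[ 0.893  0.45  -0.001]
 [ 0.45  -0.893  0.001]
 [-0.    -0.002 -1.   ]]
```

View pics/scene1.png

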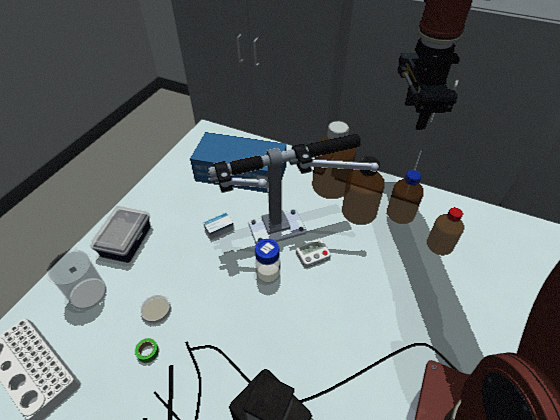

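View pics/side1.png

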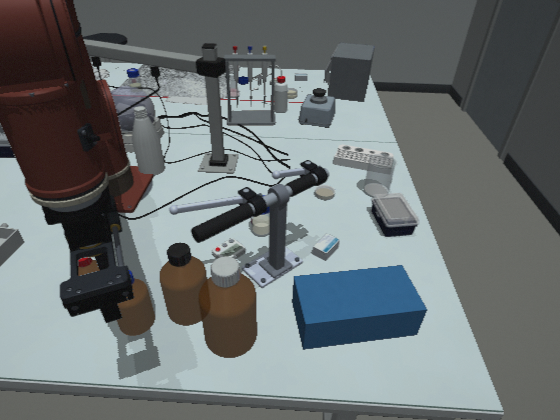

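Run:
```python
from h import *
from scipy.optimize import least_squares
# stand pose x,y,yaw fit; points in stand frame
obs=[((0,0),(.5315,-.3008)),((0,-50),(.4913,-.338)),((0,115),(.6138,-.2224)),((-91,-182),(.330,-.3678))]
def f(v):
    c,s=np.cos(v[2]),np.sin(v[2])
    return np.concatenate([[v[0]+(c*a-s*b)/1e3-x, v[1]+(s*a+c*b)/1e3-y] for (a,b),(x,y) in obs])
o=least_squares(f,[.53,-.3,-.7]); print(o.x,(o.fun*1e3).round(1))
v=o.x;c,s=np.cos(v[2]),np.sin(v[2])
W=lambda a,b:np.array([v[0]+(c*a-s*b)/1e3,v[1]+(s*a+c*b)/1e3])
print('x axis',c,s)
for n,p in dict(pivot=(-32,-50),ballrest=(-91,-182),ballstop=(-32,-195),barend=(0,-198),p100rest=(-32-100*np.sin(.42),-50-100*np.cos(.42)),p100stop=(-32,-150)).items(): 
    w=W(*p); print(n,w.round(4),[np.round(proj([*w,.22],k)) for k in('scene','side')])
```

```text
[ 0.52847479 -0.30311963 -0.79805735] [-3.  -2.3  1.4 -0.  -3.  -0.4  4.6  2.8]
x axis 0.6980989633682432 -0.7160012830604316
pivot [ 0.4703 -0.3151] [array([303., 162.]), array([248., 198.])]
ballrest [ 0.3346 -0.365 ] [array([372., 166.]), array([176., 209.])]
ballstop [ 0.3665 -0.4163] [array([364., 148.]), array([186., 227.])]
barend [ 0.3867 -0.4413] [array([359., 139.]), array([193., 237.])]
p100rest [ 0.3765 -0.3497] [array([351., 165.]), array([199., 206.])]
p100stop [ 0.3987 -0.3849] [array([346., 152.]), array([206., 217.])]
```

The scene view shows the lever ball at (374,166) and the side view at (176,210). The fitted model projects to (372,166) and (176,209), so the stand pose agrees. The space above the bar is clear. First I'll shut the fingers, rise and turn.

Emit:
drive_tool --commands '[[[0,0,-20,-0.06],[0,0,-40,-0.12],[0,0,-60,-0.18],[0,0,-80,-0.24],[0,0,-95,-0.305],[0,0,-95,-0.305],[20,-25,-95,-0.305],[40,-50,-95,-0.305],[60,-75,-95,-0.305],[80,-100,-95,-0.305],[80,-100,-95,-0.305],[80,-100,-95,-0.305]]]' --fingers 0

```text
clock: 2.0
ee_pos: [0.319, -0.4547, 0.3086]
orientation: [-2.911, -1.182, 0.0]
wrist_force: [-0.0, -0.7, -0.3]
opening: 0.0027
```

```bash
cat > st.py <<'E'
from h import *
def st():
    s=env.sense(); M=R.from_rotvec(s['orientation']).as_matrix()
    print({k:np.round(s[k],4).tolist() for k in('clock','joint_positions','ee_pos','wrist_force','opening')}); print(M.round(3)); return s,M
def to(x,y,z):
    s,M=st(); print('tool shift mm to target',(1e3*M.T@(np.array([x,y,z])-s['ee_pos'])).round(1))
E
python3 -c "
from st import *
to(.345,-.3175,.31)
save(env.read_camera('side'),'side2.png')"
```

```text
{'clock': 2.0, 'joint_positions': [0.9338, 0.1112, -0.0605, 1.5435, 0.0069, 1.4873, 0.0736], 'ee_pos': [0.319, -0.4547, 0.3086], 'wrist_force': [-0.0418, -0.707, -0.2817], 'opening': 0.0027}
[[ 0.717  0.697 -0.   ]
 [ 0.697 -0.717  0.   ]
 [-0.    -0.    -1.   ]]
tool shift mm to target [114.3 -80.2  -1.4]
```

View pics/side2.png

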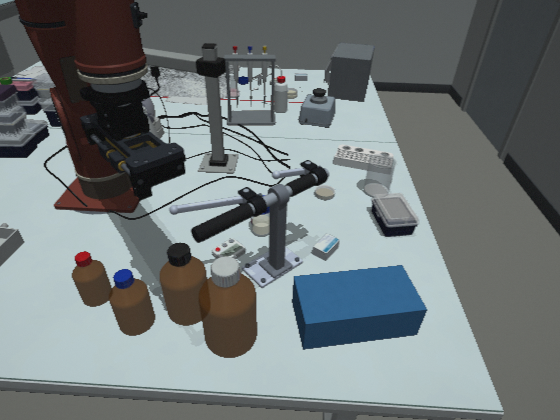

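The side view shows the gripper around (130,150), short of the bar, with nothing touched. I'll check where the TCP and fingertips project in the scene view.

```bash
python3 -c "
from st import *
s,M=st()
for n in('scene','side'): print(n,proj(s['ee_pos'],n),proj(s['ee_pos']-[0,0,.022],n),proj([.31,.17,.325],n))
save(env.read_camera('scene'),'scene2.png')"
```

```text
{'clock': 2.05, 'joint_positions': [0.9344, 0.1122, -0.0597, 1.5427, 0.0071, 1.4874, 0.074], 'ee_pos': [0.3185, -0.4555, 0.3085], 'wrist_force': [-0.5319, -0.5844, 0.4557], 'opening': 0.0015}
[[ 0.718  0.696 -0.001]
 [ 0.696 -0.718  0.   ]
 [-0.    -0.    -1.   ]]
scene (np.float64(399.2118630747715), np.float64(109.2762811745279)) (np.float64(396.85231063959765), np.float64(118.18518823176157)) (np.float64(270.1965266448808), np.float64(414.9963850398283))
side (np.float64(143.84440202941963), np.float64(199.80420743474306)) (np.float64(146.36128211957478), np.float64(210.45982100007416)) (np.float64(210.68494157654942), np.float64(66.32542243597251))
```

View pics/scene2.png

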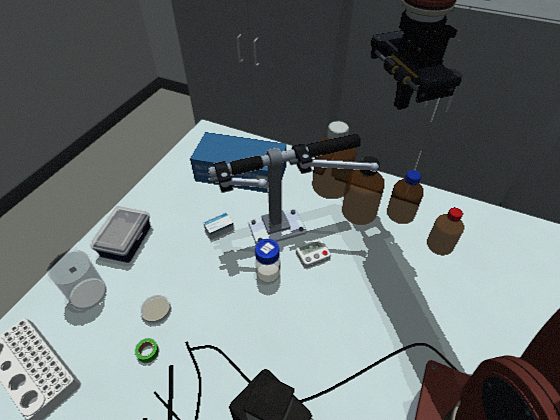

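```bash
python3 -c "
import cv2,numpy as np
a=cv2.imread('pics/side2.png')[90:230,60:200]; b=cv2.imread('pics/scene2.png')[0:140,340:480]
im=np.hstack([cv2.resize(x,(400,400),interpolation=cv2.INTER_CUBIC) for x in(a,b)])
im=np.clip(255*(im/255.)**.5,0,255).astype('uint8')
cv2.imwrite('pics/z.png',im)"
```

```text
(no output)
```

View pics/z.png

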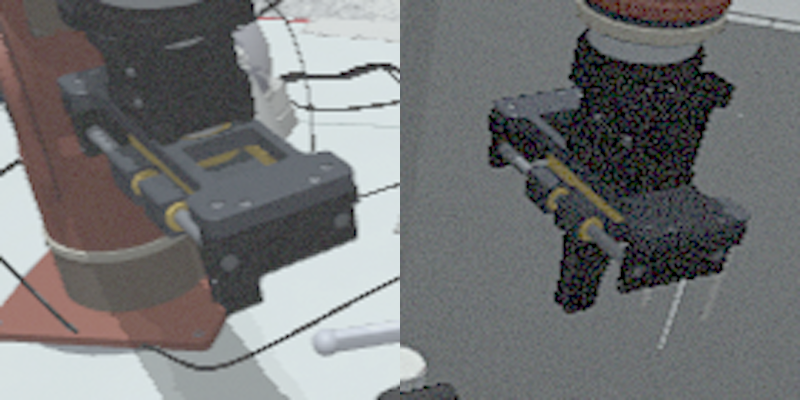

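The zoom shows the closed fingertips near (143,199) in the side view and (402,108) in the scene view. That is about 20 mm higher than the model says. I'll check it with box overlays and the wrist camera.

```bash
python3 -c "
from st import *
s,M=st()
def box(im,n,zt,col,sc,off):
    P=lambda x,y,z:(np.array(proj(s['ee_pos']+M@np.array([x,y,z])/1e3,n))-off)*sc
    q=[P(x,y,zt) for x,y in((-9.5,-15),(9.5,-15),(9.5,15),(-9.5,15))]
    cv2.polylines(im,[np.int32(q)],True,col,1)
    q=[P(x,y,-45) for x,y in((-37.5,-95),(37.5,-95),(37.5,95),(-37.5,95))]
    cv2.polylines(im,[np.int32(q)],True,(255,255,0),1)
    q=[P(x,y,-45) for x,y in((-95,-37.5),(95,-37.5),(95,37.5),(-95,37.5))]
    cv2.polylines(im,[np.int32(q)],True,(255,0,255),1)
out=[]
for n,f,(u,v) in(('side','side2',(70,90)),('scene','scene2',(340,0))):
    im=cv2.resize(cv2.imread(f'pics/{f}.png')[v:v+130,u:u+130],(390,390)); im=np.uint8(255*(im/255.)**.5)
    for zt,c in((22,(0,0,255)),(0,(0,255,0))): box(im,n,zt,c,3,np.array([u,v]))
    out.append(im)
cv2.imwrite('pics/z2.png',np.hstack(out))
w=env.read_camera('wrist'); save(w,'wrist1.png')
print('tcp,tip in wrist',proj(s['ee_pos'],'wrist'),proj(s['ee_pos']-[0,0,.022],'wrist'))
p,r,t=cam('wrist'); print(M.T@(-r.T@t-s['ee_pos']))
"
```

```text
{'clock': 2.1, 'joint_positions': [0.9349, 0.1127, -0.0594, 1.5422, 0.0071, 1.4875, 0.0742], 'ee_pos': [0.3183, -0.4559, 0.3084], 'wrist_force': [0.2686, -0.1741, -0.6449], 'opening': 0.0013}
[[ 0.718  0.696 -0.001]
 [ 0.696 -0.718  0.   ]
 [-0.    -0.001 -1.   ]]
tcp,tip in wrist (np.float64(283.2526056105365), np.float64(251.3331582686128)) (np.float64(283.005126406709), np.float64(237.0473665847897))
[ 0.07688512 -0.00154854 -0.17140272]
```

View pics/z2.png

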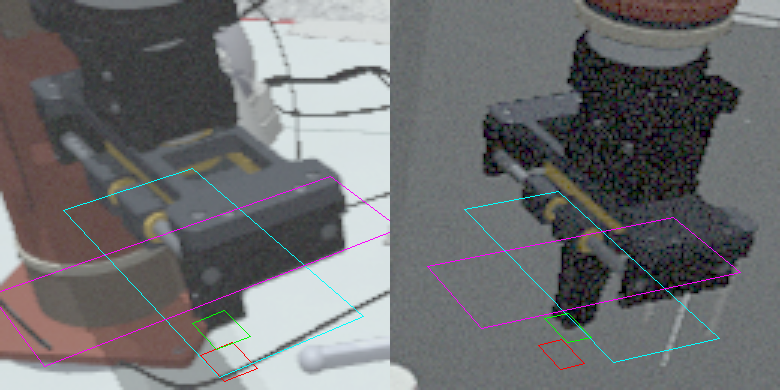

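View pics/wrist1.png

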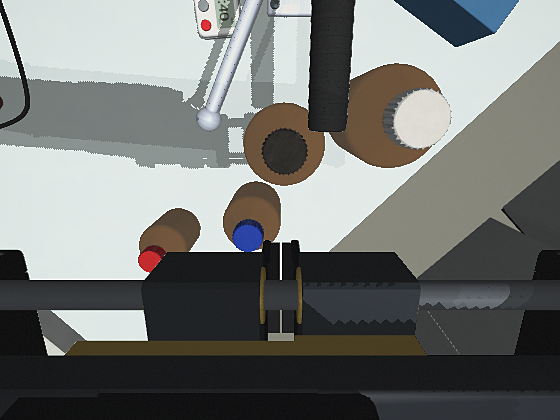

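The wrist view shows the fingertips at about (281,242). The lever ball is at (208,119), left of the bar end at (330,125). All three views put the drawn tips about 20 mm short of the stated length, so I'll press at TCP z ≈ 0.208. That covers the lever and clears the bar with either length.

Emit:
drive_tool --commands '[[[20,-14,0,0],[40,-28,0,0],[60,-42,0,0],[80,-56,0,0],[100,-72,0,0],[110,-84,0,0],[114,-90,0,0],[114,-90,0,0],[114,-90,0,0]]]'

```text
clock: 3.05
ee_pos: [0.3374, -0.3123, 0.309]
orientation: [2.911, 1.18, -0.0]
wrist_force: [0.8, -0.2, -0.2]
opening: 0.0008
```

```bash
python3 -c "
from st import *
to(.345,-.3175,.208)
for n in('wrist','scene','side'):
    save(env.read_camera(n),n+'3.png')
    for o in('brake_tip','brake_unit'):
        for d in env.spot_point(o,n)[:2]: print(n,o,round(d['confidence'],2),np.round(world(d['point'],n),4))
"
```

```text
{'clock': 3.05, 'joint_positions': [0.8333, -0.0828, -0.1701, 1.7388, -0.0138, 1.4842, -0.1356], 'ee_pos': [0.3374, -0.3123, 0.309], 'wrist_force': [0.7658, -0.2149, -0.1547], 'opening': 0.0008}
[[ 0.718  0.696  0.   ]
 [ 0.696 -0.718 -0.   ]
 [-0.     0.    -1.   ]]
tool shift mm to target [  1.8   9.  101.1]
wrist brake_tip 0.93 [ 0.3282 -0.3622  0.2228]
wrist brake_unit 0.58 [ 0.4892 -0.3415  0.2237]
scene brake_tip 0.72 [ 0.326  -0.3666  0.2189]
scene brake_unit 0.71 [ 0.4942 -0.3382  0.2167]
side brake_tip 0.84 [ 0.3329 -0.3636  0.2189]
side brake_tip 0.42 [ 0.5321 -0.3007 -0.0021]
side brake_unit 0.81 [ 0.4906 -0.3403  0.2175]
side brake_unit 0.69 [ 0.6104 -0.2215  0.2218]
```

Emit:
drive_tool --commands '[[[0,0,20,0],[0,0,40,0],[0,0,60,0],[0,0,80,0],[0,0,96,0],[0,0,101,0],[0,0,101,0],[0,0,101,0]]]'

```text
clock: 4.3
ee_pos: [0.3382, -0.3114, 0.2089]
orientation: [2.91, 1.182, 0.001]
wrist_force: [0.9, 0.3, -0.5]
opening: 0.0005
```

```bash
python3 -c "
from st import *
to(.3847,-.3706,.208)
save(env.read_camera('wrist'),'wrist4.png')
a=env.read_camera('scene')[90:230,290:430];b=env.read_camera('side')[140:260,120:260]
cv2.imwrite('pics/m4.png',np.hstack([cv2.resize(x[:,:,::-1],(400,400)) for x in(a,b)]))
"
```

```text
{'clock': 4.3, 'joint_positions': [0.8316, -0.043, -0.1781, 1.9047, -0.0079, 1.2782, -0.1431], 'ee_pos': [0.3382, -0.3114, 0.2089], 'wrist_force': [0.9388, 0.3093, -0.5265], 'opening': 0.0005}
[[ 0.717  0.697  0.001]
 [ 0.697 -0.717 -0.001]
 [ 0.     0.001 -1.   ]]
tool shift mm to target [-8.  74.8  1. ]
```

View pics/m4.png

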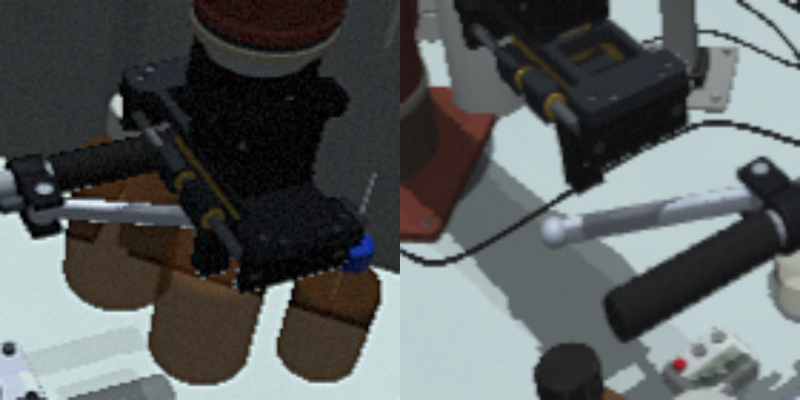

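The finger stands in front of the lever: fingertip at (210,265) in the left crop and (585,185) in the right, with clear space to the lever. Next is a slow first press with a force check.

Emit:
drive_tool --commands '[[[-4,8,0,0],[-8,16,0,0],[-8,24,0,0],[-8,30,0,0],[-8,36,0,0],[-8,42,0,0],[-8,48,0,0],[-8,54,0,0],[-8,60,0,0],[-8,64,0,0],[-8,64,0,0],[-8,64,0,0]]]'

```text
clock: 5.65
ee_pos: [0.376, -0.3627, 0.2076]
orientation: [-2.909, -1.181, 0.002]
wrist_force: [-5.2, 2.1, 0.4]
opening: 0.0006
```

```bash
cat >> st.py <<'E'
def chk():
    s,M=st(); print('F tool',(M.T@s['wrist_force']).round(2))
    to(.3847,-.3706,.208)
    c,sn=.6981,-.716
    for n in('wrist','scene','side'):
        save(env.read_camera(n),n+'_%.1f.png'%s['clock'])
        for d in env.spot_point('brake_tip',n)[:1]:
            w=world(d['point'],n); e=w[:2]-[.4703,-.3151]; a=c*e[0]+sn*e[1]; b=-sn*e[0]+c*e[1]
            print(n,round(d['confidence'],2),w.round(4),'angle',round(.42-np.arctan2(-a,-b),3),'r',round(np.hypot(a,b),3))
E
python3 -c "
from st import *
chk()"
```

```text
{'clock': 5.65, 'joint_positions': [0.8341, 0.0891, -0.1616, 1.7732, 0.0154, 1.2826, -0.1309], 'ee_pos': [0.376, -0.3627, 0.2076], 'wrist_force': [-5.2233, 2.0927, 0.4342], 'opening': 0.0006}
[[ 0.717  0.697 -0.002]
 [ 0.697 -0.717  0.001]
 [-0.001 -0.002 -1.   ]]
F tool [-2.29 -5.14 -0.42]
{'clock': 5.65, 'joint_positions': [0.8341, 0.0891, -0.1616, 1.7732, 0.0154, 1.2826, -0.1309], 'ee_pos': [0.376, -0.3627, 0.2076], 'wrist_force': [-5.2233, 2.0927, 0.4342], 'opening': 0.0006}
[[ 0.717  0.697 -0.002]
 [ 0.697 -0.717  0.001]
 [-0.001 -0.002 -1.   ]]
tool shift mm to target [ 0.7 11.8 -0.5]
wrist 0.83 [ 0.349  -0.4015  0.2191] angle 0.267 r 0.149
side 0.94 [ 0.3505 -0.3994  0.2189] angle 0.26 r 0.146
```

Emit:
drive_tool --commands '[[[0,3,0,0],[0,6,0,0],[0,9,0,0],[0,11,0,0],[0,13,0,0],[0,13,0,0],[0,13,0,0]]]'

```text
clock: 6.65
ee_pos: [0.3842, -0.3723, 0.2075]
orientation: [-2.91, -1.18, 0.004]
wrist_force: [-8.2, 1.5, 0.1]
opening: 0.0001
```

```bash
python3 -c "
from st import *
chk()"
```

```text
{'clock': 6.65, 'joint_positions': [0.8328, 0.1152, -0.1592, 1.7448, 0.0204, 1.2861, -0.1315], 'ee_pos': [0.3842, -0.3723, 0.2075], 'wrist_force': [-8.1642, 1.4528, 0.0581], 'opening': 0.0001}
[[ 0.718  0.696 -0.003]
 [ 0.696 -0.718  0.001]
 [-0.002 -0.003 -1.   ]]
F tool [-4.85 -6.73 -0.03]
{'clock': 6.65, 'joint_positions': [0.8328, 0.1152, -0.1592, 1.7448, 0.0204, 1.2861, -0.1315], 'ee_pos': [0.3842, -0.3723, 0.2075], 'wrist_force': [-8.1642, 1.4528, 0.0581], 'opening': 0.0001}
[[ 0.718  0.696 -0.003]
 [ 0.696 -0.718  0.001]
 [-0.002 -0.003 -1.   ]]
tool shift mm to target [ 1.6 -0.9 -0.5]
wrist 0.66 [ 0.3593 -0.4119  0.2206] angle 0.364 r 0.147
side 0.92 [ 0.3588 -0.4113  0.2197] angle 0.359 r 0.147
```

Emit:
drive_tool --commands '[[[0,1,0,0],[-1,2,0,0],[-1,3,0,0],[-1,4,0,0],[-1,5,0,0],[-1,5,0,0],[-1,5,0,0]]]'

```text
clock: 7.65
ee_pos: [0.3869, -0.3758, 0.2075]
orientation: [-2.908, -1.18, 0.004]
wrist_force: [-9.1, 5.0, 1.8]
opening: 0.0004
```

```bash
python3 -c "
from st import *
chk()"
```

```text
{'clock': 7.65, 'joint_positions': [0.8331, 0.1247, -0.1583, 1.7341, 0.0212, 1.2884, -0.1298], 'ee_pos': [0.3869, -0.3758, 0.2075], 'wrist_force': [-9.131, 4.9684, 1.7773], 'opening': 0.0004}
[[ 0.717  0.697 -0.004]
 [ 0.697 -0.717  0.002]
 [-0.001 -0.004 -1.   ]]
F tool [-3.09 -9.93 -1.74]
{'clock': 7.65, 'joint_positions': [0.8331, 0.1247, -0.1583, 1.7341, 0.0212, 1.2884, -0.1298], 'ee_pos': [0.3869, -0.3758, 0.2075], 'wrist_force': [-9.131, 4.9684, 1.7773], 'opening': 0.0004}
[[ 0.717  0.697 -0.004]
 [ 0.697 -0.717  0.002]
 [-0.001 -0.004 -1.   ]]
tool shift mm to target [ 2.  -5.3 -0.5]
wrist 0.58 [ 0.3622 -0.4163  0.2203] angle 0.4 r 0.148
side 0.71 [ 0.3599 -0.4143  0.2208] angle 0.379 r 0.148
```

Emit:
drive_tool --commands '[[[0,1,0,0],[0,2,0,0],[0,3,0,0],[0,3,0,0],[0,3,0,0]]]'

```text
clock: 8.45
ee_pos: [0.3872, -0.3762, 0.2074]
orientation: [-2.904, -1.178, 0.007]
wrist_force: [-18.0, 13.0, 10.4]
opening: 0.0004
```

```bash
python3 -c "
from st import *
chk()"
```

```text
{'clock': 8.45, 'joint_positions': [0.8327, 0.1298, -0.158, 1.7287, 0.0216, 1.2938, -0.1299], 'ee_pos': [0.3872, -0.3762, 0.2074], 'wrist_force': [-18.0088, 12.9805, 10.3779], 'opening': 0.0004}
[[ 0.717  0.697 -0.007]
 [ 0.697 -0.717  0.005]
 [-0.002 -0.009 -1.   ]]
F tool [ -3.89 -21.95 -10.18]
{'clock': 8.45, 'joint_positions': [0.8327, 0.1298, -0.158, 1.7287, 0.0216, 1.2938, -0.1299], 'ee_pos': [0.3872, -0.3762, 0.2074], 'wrist_force': [-18.0088, 12.9805, 10.3779], 'opening': 0.0004}
[[ 0.717  0.697 -0.007]
 [ 0.697 -0.717  0.005]
 [-0.002 -0.009 -1.   ]]
tool shift mm to target [ 2.1 -5.8 -0.6]
wrist 0.7 [ 0.3608 -0.4168  0.2234] angle 0.396 r 0.149
side 0.87 [ 0.3617 -0.4172  0.2212] angle 0.402 r 0.149
```

```bash
python3 -c "
import cv2,numpy as np,glob
a=cv2.imread('pics/side_8.4.png') if glob.glob('pics/side_8.4.png') else cv2.imread('pics/side_8.5.png')
b=cv2.imread(sorted(glob.glob('pics/wrist_8*'))[0])
im=np.hstack([cv2.resize(a[150:270,140:260],(400,400),interpolation=2),cv2.resize(b[0:300,100:400],(400,400))])
cv2.imwrite('pics/m5.png',np.uint8(255*(im/255.)**.6))"
```

```text
(no output)
```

View pics/m5.png

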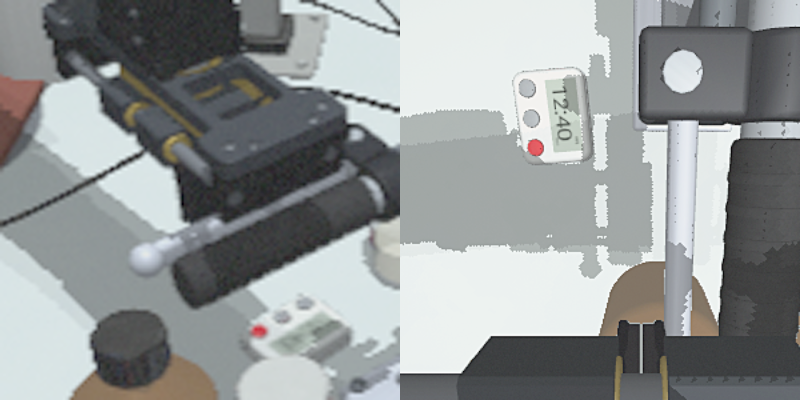

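Left crop: the lever lies parallel to the bar, ball at (148,258), and the gripper body is clear above the bar. Right crop: the blade is upright at x≈680 beside the grip at x≈735, with an even gap. Motion stalled as the force rose from 10 to 22 N, so this is the stop. Now I'll release it fully.

Emit:
drive_tool --commands '[[[0,-4,0,0],[0,-10,0,0],[0,-18,0,0],[0,-26,0,0],[0,-34,0,0],[0,-42,0,0],[0,-50,0,0],[0,-58,0,0],[0,-66,0,0],[0,-72,0,0],[0,-72,0,0],[0,-72,0,0],[0,-72,0,0]]]'

```text
clock: 10.05
ee_pos: [0.3406, -0.327, 0.2081]
orientation: [2.911, 1.182, 0.0]
wrist_force: [-1.0, -0.2, 0.4]
opening: 0.0005
```

```bash
python3 -c "
from st import *
chk()"
```

```text
{'clock': 10.05, 'joint_positions': [0.8404, -0.0162, -0.1672, 1.8806, -0.0028, 1.2767, -0.1251], 'ee_pos': [0.3406, -0.327, 0.2081], 'wrist_force': [-0.9501, -0.2463, 0.4128], 'opening': 0.0005}
[[ 0.717  0.697  0.   ]
 [ 0.697 -0.717 -0.   ]
 [ 0.     0.    -1.   ]]
F tool [-0.85 -0.49 -0.41]
{'clock': 10.05, 'joint_positions': [0.8404, -0.0162, -0.1672, 1.8806, -0.0028, 1.2767, -0.1251], 'ee_pos': [0.3406, -0.327, 0.2081], 'wrist_force': [-0.9501, -0.2463, 0.4128], 'opening': 0.0005}
[[ 0.717  0.697  0.   ]
 [ 0.697 -0.717 -0.   ]
 [ 0.     0.    -1.   ]]
tool shift mm to target [ 1.2 62.   0.1]
scene 0.68 [ 0.41   -0.2553 -0.0006] angle -1.134 r 0.085
side 0.71 [ 0.3312 -0.3616  0.2226] angle -0.03 r 0.147
```

The lever is back at rest (side network: angle -0.03) and the wrist force is about zero. Now the second press.

Emit:
drive_tool --commands '[[[0,8,0,0],[0,16,0,0],[0,24,0,0],[0,30,0,0],[0,36,0,0],[0,42,0,0],[0,48,0,0],[0,54,0,0],[0,60,0,0],[0,64,0,0],[0,67,0,0],[0,69,0,0],[0,70,0,0],[0,71,0,0],[0,71,0,0],[0,71,0,0],[0,71,0,0],[0,71,0,0]]]'

```text
clock: 12.15
ee_pos: [0.3865, -0.3767, 0.2073]
orientation: [-2.906, -1.178, 0.008]
wrist_force: [-16.6, 8.9, 6.6]
opening: 0.0002
```

```bash
python3 -c "
from st import *
chk()
import glob
a=cv2.imread(sorted(glob.glob('pics/side_1[12]*'))[-1]);b=cv2.imread(sorted(glob.glob('pics/wrist_1[12]*'))[-1])
im=np.hstack([cv2.resize(a[150:270,140:260],(400,400),interpolation=2),cv2.resize(b[0:300,100:400],(400,400))])
cv2.imwrite('pics/m6.png',np.uint8(255*(im/255.)**.6))"
```

```text
{'clock': 12.15, 'joint_positions': [0.8335, 0.1282, -0.1577, 1.7305, 0.0224, 1.2921, -0.1299], 'ee_pos': [0.3865, -0.3767, 0.2073], 'wrist_force': [-16.6345, 8.883, 6.5753], 'opening': 0.0002}
[[ 0.718  0.696 -0.007]
 [ 0.696 -0.718  0.004]
 [-0.002 -0.007 -1.   ]]
F tool [ -5.77 -18.01  -6.43]
{'clock': 12.15, 'joint_positions': [0.8335, 0.1282, -0.1577, 1.7305, 0.0224, 1.2921, -0.1299], 'ee_pos': [0.3865, -0.3767, 0.2073], 'wrist_force': [-16.6345, 8.883, 6.5753], 'opening': 0.0002}
[[ 0.718  0.696 -0.007]
 [ 0.696 -0.718  0.004]
 [-0.002 -0.007 -1.   ]]
tool shift mm to target [ 3.  -5.6 -0.7]
wrist 0.9 [ 0.3593 -0.4143  0.2235] angle 0.377 r 0.149
side 0.58 [ 0.6127 -0.2211  0.2201] angle 3.372 r 0.171
```

View pics/m6.png

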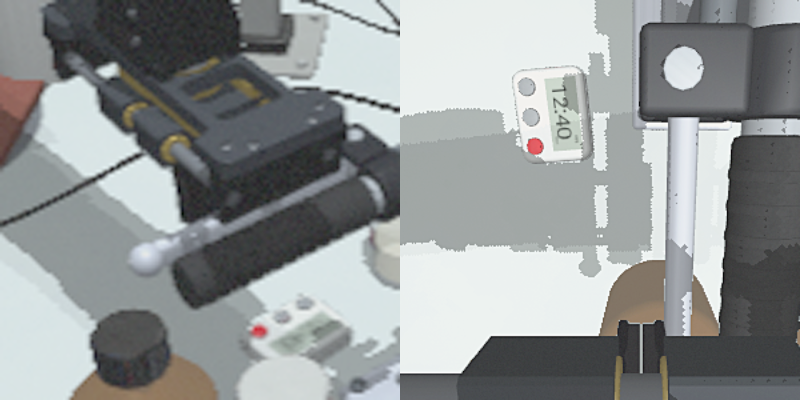

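The second press looks the same as the first: lever parallel to the bar, ball at (148,258), same gap, about 18 N. Handing in.

```bash
python3 -c "
from h import *
print(env.close_job())"
```

```text
the job is handed in; nothing more can be done
None
```

The brake lever was pushed to its stop, let spring right back out, pushed to the stop again, and handed in still held there. I used the outside of the closed fingers and didn't grip it.

**First press:** at the stop the force rose from about 10 N to 22 N with only about 0.5 mm of movement. The pictures showed the lever parallel to the bar with a gap left to the grip.

**Release:** the fingers backed off about 68 mm and the wrist force fell to about zero. The side camera put the lever at about -0.03 rad, which is rest within its error. I didn't view a picture of this.

**Second press, held:** about 18 N along the push direction. The tool was within about 1 mm of the first press and the picture looked the same. The gripper body looked clear of the bar, and nothing else was seen to move. The job ended at about 12.3 s.

**Checks that disagreed:**
- **Fingertip length:** the fingertips looked about 20 mm shorter in the pictures than stated, so I chose a pressing height that works for either length.
- **Lever angle at the stop:** the networks gave 0.38 to 0.40 rad instead of 0.42, about 3 to 6 mm at the ball, roughly the networks' stated accuracy. I relied on the force rise and the parallel lever instead.
- **Wrong finds:** the scene camera's network named another spot as the ball after the release, and the side camera's did so on the last check. I ignored both.
- **Sideways force:** the final press also showed about 6 N along the blade and 6 N upward, which I put down to friction.

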